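# Steady a rocking table marver with a taper shim

### The job

The square steel marver plate rocks on the flat bench because one of its four feet is short, and you cannot see which. Press lightly on its corners in turn until you feel the one that rocks and hold it down for a moment, then push the aluminium taper shim along the bench, thin end first, under that foot just until it is snug and the plate sits level, without shoving the plate. Press that corner once more to prove it no longer rocks, and leave the shim there and everything else on the bench alone.

Things in the scene. Friction and masses are not known exactly. Their poses are not given: they have to be found in the camera images.
- marver: Table marver: loose dark steel plate 140 x 140 mm, 10 mm thick, 1.5 kg, on the flat bench (height 0). Stands on four black ball feet, 20 mm diameter, centred 52 mm from its middle along both sides (18 mm in from the edges). Underside 14 mm, top 24 mm above the bench. Origin: its middle at bench height; x, y along its sides, z up. One foot, not known which, is 3 to 5 mm short.
- marver_top (a point): Middle of the marver's flat top, axes as the marver's. Untouched it sits level, the short foot clear of the bench; about 1 N on the corner over that foot tips it 3 to 6 mm down until the foot touches, and let go it returns to level. The other corners are firm. Over 30 N is too hard a press. Pushed sideways with more than about 5 N the plate may slide.
- shim: Loose aluminium taper shim, 0.06 kg, 92 mm long, 24 mm wide, flat underside. At one end a heel block to hold it by, 22 mm long, 24 mm wide, 30 mm high; from it a ramp falls over 70 mm from 8.5 mm thick to 1.5 mm at the tip (1 mm per 10 mm). Origin: under the heel's middle at bench height; x points to the tip, 81 mm away; z up. A push of 3 to 4 N along x seats it snug; friction keeps it there.
- shim_tip (a point): Middle of the shim's thin end at its underside, axes as the shim's. The shim must lie flat on the bench under the foot's load, not hang in the fingers: let go of it with its tip just under the plate, then push the heel from behind. Driven in too far it lifts the corner and the plate rocks the other way.
- block: Bystander: loose steel block with round hollows in its top, 60 x 90 x 45 mm high; origin under its middle. Leave alone.
- mandrel_pot: Bystander: loose white ceramic pot, 92 mm diameter, 100 mm high, with steel rods standing in it to 0.23 m; origin under its middle. Leave alone.
- bead_dish: Bystander: loose white dish with beads, 84 mm diameter, 16 mm high; origin under its middle. Leave alone.
- paddle: Bystander: loose graphite paddle, 75 x 42 mm blade with a wooden handle of 17 mm diameter, about 193 mm long in all, lying flat; x points from handle to blade; origin between them at bench height. Leave alone.
Not all that is in view belongs to the job. What is meant by the marver is not red, and is the smaller of those in its own colour.

How it is judged (in metres and radians):
On the way, in this order (a step that is already met when the one before it is completed fails the run):
1. the rocking corner is found: pressed by the fingers with more than 1.5 N, the plate tips by more than 0.02 rad (contact force between the fingers and marver above 1.5 N and angle between marver's own z axis and vertical above 0.02 rad), for 0.1 s.
2. the shim lies flat on the bench with its tip under the plate and bears it (more than 0.5 N), and the plate is level to 0.010 rad (contact force between shim and marver above 0.5 N and angle between marver's own z axis and vertical below 0.01 rad and height (world z) of shim_tip below 0.006 m and horizontal distance between shim_tip and marver below 0.085 m and angle between shim's own z axis and vertical below 0.05 rad), for 0.2 s.
3. the corner over the shim is pressed again with more than 2.5 N, within 60 mm of the shim's tip, and the plate stays level to 0.010 rad (contact force between the fingers and marver above 2.5 N and contact force between shim and marver above 2 N and horizontal distance between the grasp point and shim_tip below 0.06 m and angle between marver's own z axis and vertical below 0.01 rad and not (contact force between the fingers and shim above 0.2 N)), for 0.1 s.
At the end, for the whole second after the job is handed in: The shim lies flat on the bench, its tip under the plate (within 85 mm of its middle), under the short foot and carrying load (more than 0.3 N); the marver is level to 0.010 rad; both are at rest, the marver within 20 mm of where it stood; nothing is held (contact force between shim and marver above 0.3 N and angle between marver's own z axis and vertical below 0.01 rad and angle between shim's own z axis and vertical below 0.05 rad and distance of marver from where it was at the start of the episode below 0.02 m and linear speed of each of shim, marver below 0.01 m/s and height (world z) of shim_tip below 0.006 m and horizontal distance between shim_tip and marver below 0.085 m); the robot touches nothing.
It fails at once if the fingers press on the marver with more than 30 N (contact force between the fingers and marver above 30 N).
It fails at once if the marver is shoved more than 20 mm (distance of marver from where it was at the start of the episode above 0.02 m).
It fails at once if a bystander is moved more than 20 mm (distance of any of block, mandrel_pot, bead_dish, paddle from where it was at the start of the episode above 0.02 m).
It also fails if it takes over 72 s, if anything falls off the work surface, if the arm or the gripper's body presses on something with over 40 N, if the wrist force passes 120 N, or if a joint passes its speed limit or range.

### The arm

A 6-joint arm with a two-finger parallel gripper is mounted at the origin on the work surface. World frame = base frame: x ahead of the robot, y to its left, z up, the work surface at z = 0. Lengths are in mm, angles in rad, forces in N, time in s.
With the tool pointing down it reaches from about 350 to 975 mm from the base axis. Payload 7.1 kg.
Tool frame: the origin (TCP) lies on the mounting face of the last link; the fingertips stand 182 mm ahead of it and the grasp point (between the pads) lies 163 mm ahead of it (ctrl.finger_overhang is the distance from the TCP to the fingertips, in mm); z points along the fingers, y is the direction in which the jaws open and shut (so a half turn about z gives the same grasp; the last joint's range is limited). The gripper opens to 88 mm and grips with 3 to 60 N. Pads are 20 mm wide; open, the fingers measure 115 mm over their backs; the gripper's body (75 mm by 178 mm) begins 61 mm behind the grasp point.
Start: joints at [1.11, 0.423, 1.63, -0, 1.089, -0.019], TCP at [267.198, 564.988, 404.675] pointing down, gripper open.
Joint ranges: [-3, 3], [-0.9, 2.11], [0.09, 2.58], [-1.31, 4.45], [0.11, 2.69], [-2.54, 2.54]. Speed limits (rad/s): [2.39, 2.39, 3.01, 3.14, 3.14, 3.14].

### API

Orientations are given as a rotation vector (axis times angle).
In Python, from workcell import ctrl, viewer, recognise gives the robot as it stands.
- The arm moves only by the shell command python3 -m handwheel 'ROWS'. ROWS is JSON, a list of rows, each an object of numbers: "gripper": the closure, from 0 (fully open) to 1 (shut); "tx", "ty", "tz": the shift along the tool's x, y, z in m; "rx", "ry", "rz": the turn, a rotation vector about the tool's x, y, z in degrees. In form: [{"gripper": .., "tx": .., "ty": .., "tz": .., "rx": .., "ry": .., "rz": ..}, ...]. A call has 1 to 8 rows; each row shifts and turns the commanded pose from where the row before left it, along the tool's axes as they then stand; what a row does not reach is not made up. A row lasts 1/8 s, in which the tool goes at most 62.5 mm and 10.7 degrees, less where a joint would pass 70% of its speed; a pose out of reach is approached as far as the arm can. A call with a gripper value outside its range is refused whole. The fingers move at their own pace and stop on an object; the grip force is fixed at half the most. Time passes only in rows, so rows that do not move let the fingers close. It gives the time, the measured TCP pose, the force and the opening at its end, in the units of the state.
- ctrl.get_obs(): the state, without advancing time (a new reading comes with each control period).
- viewer.get_image(name): name is "side" or "top" or "wrist"; returns a dict with "image" (480x640x3 uint8, red, green, blue), "range_z" (480x640 float32, mm along the optical axis (not along the pixel's ray), 0 where there is no reading), "vfov" (degrees; the focal length in pixels is half the picture's height over the tangent of half this angle, whatever the lens; pixels are square), "cx", "cy" (the principal point, pixels), "k1" (the pictures are not rectified: a ray, as slopes to the right and down, at radius r is drawn at 1 + k1 r^2 times it, then the intrinsics apply), "extrinsics" (4x4, takes a point from world to camera coordinates); the wrist camera has in their place "T_tool_cam" (4x4, takes a point from camera to tool coordinates, whose origin is the TCP and whose axes are the flange's). Camera axes: x right, y up, looking along -z (the intrinsics and any distortion apply to the point x, -y, -z); pixel columns grow to the right and rows downward; lengths in mm; the calibration is good to about 2 mm. A picture is of the moment at which its call begins: read the wrist's pose just before it.
- ctrl.close_job(): hands the job in, once; it reports no verdict.
Trained networks look in a picture, given as the dict that the camera call returned (one of the last four; its "shot" number tells which), for a name from the list of things; names that differ only in an ending like _2 or _b are one class to them, and where a whole thing is asked for, a point or a joint stands for the part that bears it (a point fixed in the world has none). Each returns a list of dicts, best first, with "p" (0 to 1); they miss things now and then, are a little off and sometimes report something else, mostly with a low value. They report only what shows in the picture. A call takes as long as a camera call. They do not tell look-alikes from the thing itself.
- recognise(picture, name): "xy" ([column, row] as shares, 0 to 1, of the picture: columns of its width, rows of its height, amid what is visible of it).
The state is a dict: "t": time; "qpos": joint angles; "qvel": joint speeds; "joint_torque": joint torques, N m; "ee_pos": TCP position; "orientation": TCP orientation; "ft_force": force on the tool from outside, world axes, zero at the start; "moment": the same for the moment, N m; "width": finger opening in mm.
Only numpy, scipy, OpenCV 4.12 (cv2) and the standard library are available. Lean on these libraries where they do the work, as an engineer would, in place of code of your own. Each camera call takes 0.05 s, during which the arm holds its last target.

## Working session

There is one attempt and no reset: what is moved stays moved. The work goes in short steps, Python scripts to look and compute and a shell command to move; the robot and the scene stay as the last step left them, time stands still between calls to the robot, and variables do not carry over. Pictures are saved under pics/ and viewed, and the job is handed in when it is done.

```bash
ls; mkdir -p pics
cat > h.py <<'E'
import numpy as np,cv2
from scipy.spatial.transform import Rotation as R
from workcell import ctrl,viewer,recognise
def shot(n):
    o=ctrl.get_obs(); p=viewer.get_image(n); p['obs']=o; p['name']=n; return p
def cam2world(p):
    if 'extrinsics' in p: return np.linalg.inv(np.array(p['extrinsics']))
    T=np.eye(4);T[:3,:3]=R.from_rotvec(p['obs']['orientation']).as_matrix();T[:3,3]=p['obs']['ee_pos']
    return T@np.array(p['T_tool_cam'])
def intr(p):
    f=240/np.tan(np.radians(p['vfov'])/2)
    return np.array([[f,0,p['cx']],[0,f,p['cy']],[0,0,1.]]),np.array([p['k1'],0,0,0,0.])
def rays(p,uv):
    K,d=intr(p); s=cv2.undistortPointsIter(np.array(uv,float).reshape(-1,1,2),K,d,None,None,(3,100,1e-10)).reshape(-1,2)
    return np.c_[s[:,0],-s[:,1],-np.ones(len(s))]
def at_z(p,uv,z):
    T=cam2world(p); r=rays(p,uv)@T[:3,:3].T; o=T[:3,3]
    return o+r*((z-o[2])/r[:,2])[:,None]
def depthpt(p,uv):
    T=cam2world(p); r=rays(p,uv); z=np.array([p['range_z'][int(v),int(u)] for u,v in np.array(uv).reshape(-1,2)])
    return (r*z[:,None])@T[:3,:3].T+T[:3,3]
def proj(p,X):
    T=np.linalg.inv(cam2world(p)); c=np.atleast_2d(X)@T[:3,:3].T+T[:3,3]
    K,d=intr(p); c=c*[1,-1,-1]
    return cv2.projectPoints(c.reshape(-1,1,3),np.zeros(3),np.zeros(3),K,d)[0].reshape(-1,2)
def cloud(p):
    v,u=np.mgrid[0:480,0:640]; 
    return depthpt(p,np.c_[u.ravel(),v.ravel()]).reshape(480,640,3)
def save(p,f,crop=None,s=1):
    im=p['image'][:,:,::-1]
    if crop: x0,y0,x1,y1=crop; im=im[y0:y1,x0:x1]
    cv2.imwrite('pics/'+f,cv2.resize(im,None,fx=s,fy=s,interpolation=cv2.INTER_CUBIC))
E
python3 - <<'E'
from h import *
for n in ('top','side','wrist'):
    p=shot(n); save(p,n+'0.png')
    print(n,p['vfov'],p['k1'],p['cx'],p['cy'],cam2world(p).round(2).tolist())
    for k in ('marver','shim','block','mandrel_pot','bead_dish','paddle','shim_tip'):
        for r in recognise(p,k):
            uv=[r['xy'][0]*640,r['xy'][1]*480]; uv=np.clip(uv,0,[639,479])
            print(k,round(r['p'],2),uv.round(),depthpt(p,[uv]).round()[0])
print(ctrl.get_obs())
E
```

```text
pics
top 56.5649289436372 0.036043407296095356 322.2196097371046 246.73648249930875 [[-0.01, 1.0, -0.08, 456.94], [-1.0, -0.02, -0.02, 56.82], [-0.02, 0.08, 1.0, 1218.1], [0.0, 0.0, 0.0, 1.0]]
marver 0.62 [277. 344.] [301. 203.  31.]
marver 0.59 [336. 252.] [539.  46.  23.]
shim 0.88 [483. 243.] [ 560. -349.    9.]
block 0.95 [378. 171.] [753. -71.  41.]
mandrel_pot 0.94 [180. 263.] [515. 450.  63.]
mandrel_pot 0.54 [381. 171.] [754. -77.  43.]
bead_dish 0.71 [448. 178.] [ 740. -265.   -0.]
paddle 0.82 [227. 189.] [719. 340.  13.]
shim_tip 0.65 [486. 242.] [ 561. -360.    2.]
side 55.112901907617086 -0.0038700334111373283 310.9832162356505 239.3092336371049 [[0.96, 0.18, -0.2, 347.0], [-0.27, 0.6, -0.75, -797.3], [-0.02, 0.78, 0.63, 772.21], [0.0, 0.0, 0.0, 1.0]]
marver 0.85 [200. 235.] [307. 200.  30.]
marver 0.81 [376. 225.] [766. 113.  23.]
marver 0.59 [297. 261.] [527.  34.  22.]
shim 0.86 [365. 394.] [ 562. -349.    5.]
block 0.83 [409. 267.] [769. -85.  42.]
mandrel_pot 0.87 [260. 161.] [524. 488.  60.]
mandrel_pot 0.73 [332. 193.] [708. 319.  10.]
bead_dish 0.95 [430. 333.] [ 
[... 375 characters left out ...]
mandrel_pot 0.88 [331. 418.] [476. 475.  86.]
{'t': 1.2, 'qpos': array([ 1.10999908e+00,  4.23079886e-01,  1.62987100e+00,  1.04044264e-05,
        1.08862503e+00, -1.90046095e-02]), 'qvel': array([-0.00052693, -0.00035379, -0.0007543 , -0.00122016, -0.00051293,
       -0.00152868]), 'joint_torque': array([ 2.90816111e-03, -5.44571364e+01, -2.74050057e+01,  6.44738018e-02,
        1.66903337e-02, -4.98072052e-05]), 'ee_pos': array([267.20029224, 564.99504632, 404.69904596]), 'orientation': array([-6.88342602e-01, -3.06525000e+00, -2.89730049e-05]), 'ft_force': array([-0.10819508,  0.11660094,  0.11653132]), 'moment': array([-0.01611396, -0.00021722, -0.02450739]), 'width': 87.75189023170945}
```

View pics/top0.png

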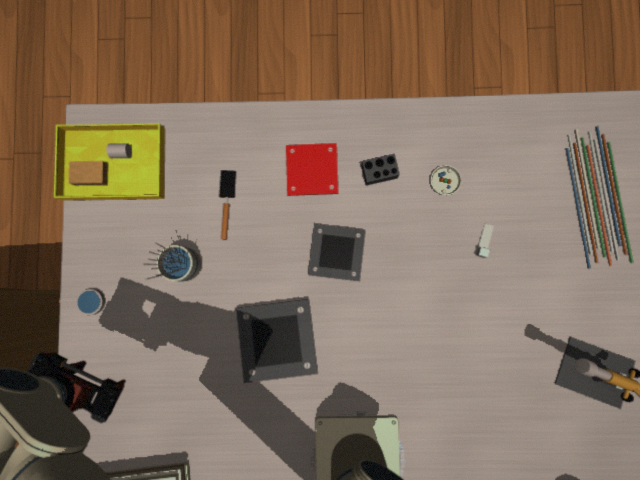

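View pics/side0.png

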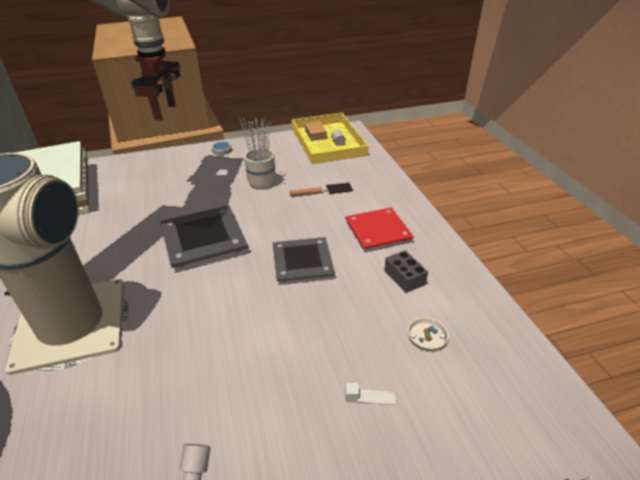

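Candidates for the marver in the top view: red plate (312,170) is out by colour. Of the two dark plates, the large one (277,340) is out and the small one (336,252) fits. I'll check its size with a close crop.

Run:
```python
from h import *
for n in ('top','side'):
    p=shot(n)
    save(p,n+'1.png',(290,205,510,290) if n=='top' else (260,225,420,425),3.5 if n=='top' else 2.9)
    g=cv2.cvtColor(p['image'],cv2.COLOR_RGB2GRAY)
    C=cloud(p)
    for nm,box,zz,m in (('marver',(300,215,375,290) if n=='top' else (265,230,345,290),24,g<95),('shim',(470,218,500,262) if n=='top' else (340,378,402,410),0,g>205)):
        M=np.zeros(g.shape,np.uint8);x0,y0,x1,y1=box;M[y0:y1,x0:x1]=m[y0:y1,x0:x1]
        M=cv2.morphologyEx(M,cv2.MORPH_CLOSE,np.ones((9,9)))
        c=max(cv2.findContours(M,0,1)[0],key=cv2.contourArea)
        W=at_z(p,c.reshape(-1,2),zz)[:,:2].astype(np.float32)
        r=cv2.minAreaRect(W);print(n,nm,r,cv2.boxPoints(r).round().tolist())
```

```text
top marver ((541.2091674804688, 45.12518310546875), (139.72451782226562, 140.64303588867188), 82.08522033691406) [[462.0, -14.0], [601.0, -34.0], [620.0, 105.0], [481.0, 124.0]]Traceback (most recent call last):
  File "<stdin>", line 10, in <module>
ValueError: max() iterable argument is empty
```

View pics/top1.png

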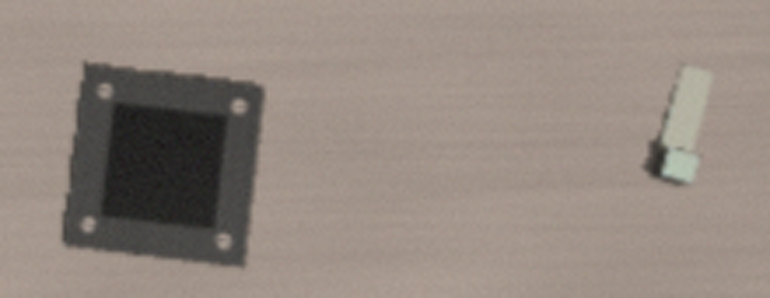

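The small dark plate is 140 x 140, so it is the marver: centre (541,45), yaw about -8°. First I'll close the gripper, rise and square the tool to the world.

```bash
python3 -m handwheel '[{"gripper":1,"tz":-0.03,"rz":-10},{"gripper":1,"tz":-0.03,"rz":-10},{"gripper":1,"rz":-5.3}]'
python3 - <<'E'
from h import *
p=shot('top'); save(p,'shim2.png',(465,215,505,265),12)
p=shot('side'); save(p,'side2.png',(335,375,405,415),10)
E
```

```text
$[0]: bad value
```

View pics/shim2.png

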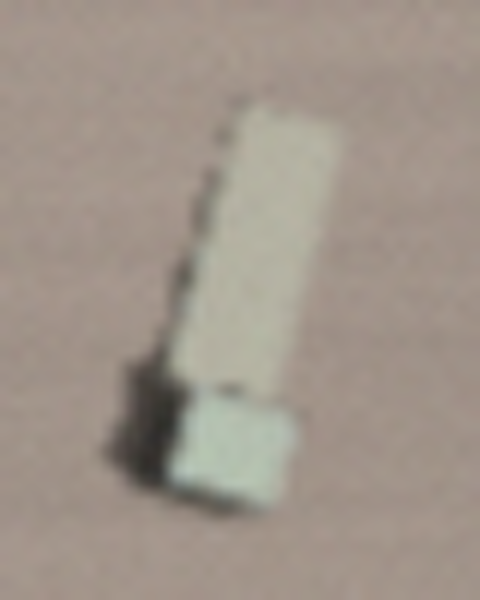

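View pics/side2.png

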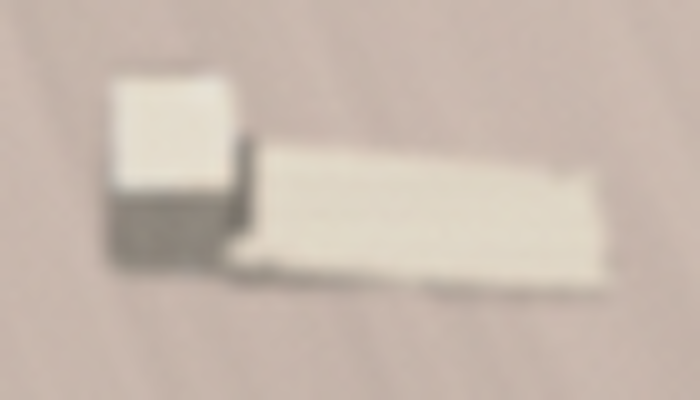

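```bash
python3 -m handwheel '[{"gripper":1,"tx":0,"ty":0,"tz":-0.03,"rx":0,"ry":0,"rz":-10},{"gripper":1,"tx":0,"ty":0,"tz":-0.03,"rx":0,"ry":0,"rz":-10},{"gripper":1,"tx":0,"ty":0,"tz":0,"rx":0,"ry":0,"rz":-5.3}]'
python3 - <<'E'
from h import *
p=shot('top'); 
print(at_z(p,[[484.3,252.3]],30),at_z(p,[[489.2,224.4]],1.5))
p=shot('side')
print(at_z(p,[[352.2,388.2]],30),at_z(p,[[395.2,398]],1.5))
E
```

```text
t: 1.72
ee_pos: [267.5, 565.5, 467.6]
orientation: [-0.006, 3.139, 0.007]
ft_force: [0.4, -0.1, -0.6]
width: 61.2
[[ 532.63588642 -345.42233198   30.        ]] [[ 610.04658718 -371.37903768    1.5       ]]
[[ 536.04020136 -345.48996942   30.        ]] [[ 613.19134886 -370.23994505    1.5       ]]
```

```bash
python3 -m handwheel '[{"gripper":1,"tx":-0.0225,"ty":-0.0457,"tz":0,"rx":0,"ry":0,"rz":0},{"gripper":1,"tx":-0.0225,"ty":-0.0457,"tz":0,"rx":0,"ry":0,"rz":0},{"gripper":1,"tx":-0.0225,"ty":-0.0457,"tz":0,"rx":0,"ry":0,"rz":0},{"gripper":1,"tx":-0.0225,"ty":-0.0457,"tz":0,"rx":0,"ry":0,"rz":0},{"gripper":1,"tx":-0.0225,"ty":-0.0457,"tz":0.02,"rx":0,"ry":0,"rz":0},{"gripper":1,"tx":-0.0225,"ty":-0.0457,"tz":0.02,"rx":0,"ry":0,"rz":0},{"gripper":1,"tx":-0.0225,"ty":-0.0457,"tz":0.02,"rx":0,"ry":0,"rz":0},{"gripper":1,"tx":-0.0225,"ty":-0.0457,"tz":0.02,"rx":0,"ry":0,"rz":0}]'
```

```text
t: 2.82
ee_pos: [447.5, 197.8, 383.9]
orientation: [-0.004, -3.141, 0.0]
ft_force: [0.8, -0.1, -0.0]
width: 0.7
```

```bash
python3 -m handwheel '[{"gripper":1,"tx":-0.0225,"ty":-0.045,"tz":0.02,"rx":0,"ry":0,"rz":0},{"gripper":1,"tx":-0.023,"ty":-0.045,"tz":0.03,"rx":0,"ry":0,"rz":0},{"gripper":1,"tx":0,"ty":0,"tz":0.05,"rx":0,"ry":0,"rz":0},{"gripper":1,"tx":0,"ty":0,"tz":0.04,"rx":0,"ry":0,"rz":0},{"gripper":1,"tx":0,"ty":0,"tz":0.01,"rx":0,"ry":0,"rz":0},{"gripper":1,"tx":0,"ty":0,"tz":0,"rx":0,"ry":0,"rz":0}]'
python3 - <<'E'
from h import *
p=shot('top'); print(ctrl.get_obs()['ee_pos'],ctrl.get_obs()['orientation'],ctrl.get_obs()['ft_force']); save(p,'t3.png',(240,180,440,320),4)
p=shot('wrist');save(p,'w3.png')
E
```

```text
t: 3.58
ee_pos: [492.6, 109.5, 234.6]
orientation: [-0.001, -3.141, 0.0]
ft_force: [0.1, -0.5, 0.0]
width: 0.2
[493.00895741 109.59624796 235.4533034 ] [9.05418072e-04 3.14073312e+00 2.44592057e-04] [0.36850355 1.06075826 0.59907465]
```

View pics/t3.png

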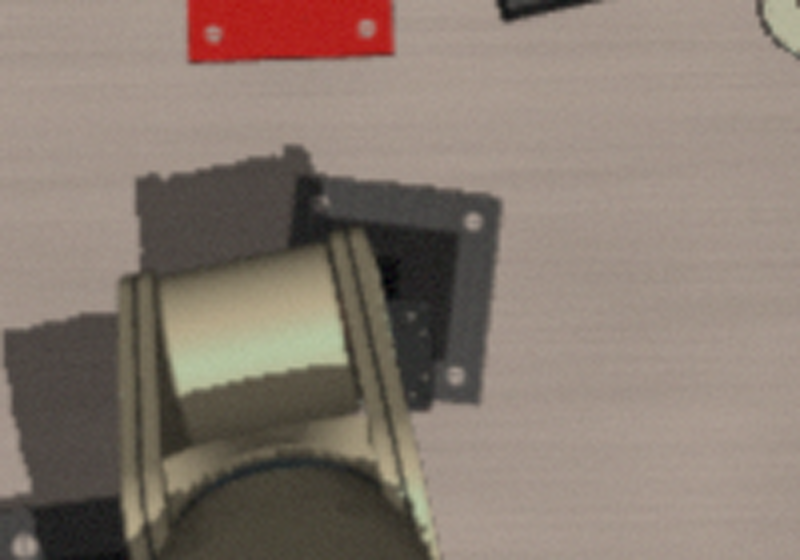

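View pics/w3.png

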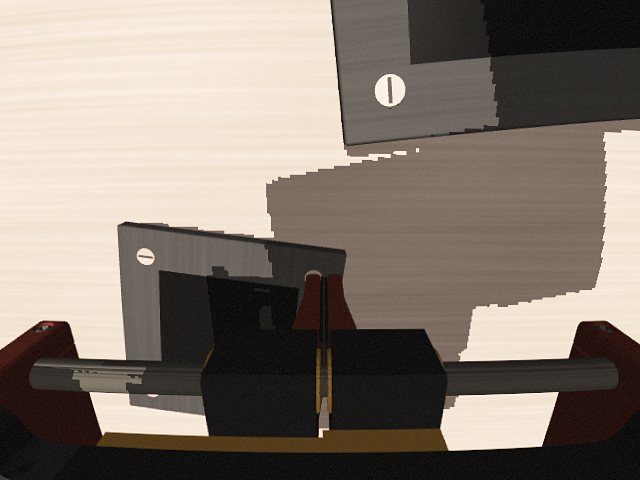

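Fingertips are by corner D's screw (wrist view at 313,273). I'll go down to just above the plate.

```bash
python3 -m handwheel '[{"gripper":1,"tx":0,"ty":0,"tz":0.015,"rx":0,"ry":0,"rz":0},{"gripper":1,"tx":0,"ty":0,"tz":0.009,"rx":0,"ry":0,"rz":0},{"gripper":1,"tx":0,"ty":0,"tz":0,"rx":0,"ry":0,"rz":0},{"gripper":1,"tx":0,"ty":0,"tz":0,"rx":0,"ry":0,"rz":0}]'
python3 -m handwheel '[{"gripper":1,"tx":0,"ty":0,"tz":0.001,"rx":0,"ry":0,"rz":0},{"gripper":1,"tx":0,"ty":0,"tz":0.001,"rx":0,"ry":0,"rz":0}]'
python3 -m handwheel '[{"gripper":1,"tx":0,"ty":0,"tz":0.001,"rx":0,"ry":0,"rz":0},{"gripper":1,"tx":0,"ty":0,"tz":0,"rx":0,"ry":0,"rz":0}]'
```

```text
t: 4.18
ee_pos: [492.6, 109.4, 210.6]
orientation: [-0.0, -3.141, 0.0]
ft_force: [-0.5, 0.3, -0.4]
width: 0.1
t: 4.42
ee_pos: [492.7, 109.3, 208.8]
orientation: [0.0, 3.141, 0.0]
ft_force: [0.4, -0.3, -0.0]
width: 0.3
t: 4.68
ee_pos: [492.6, 109.3, 207.6]
orientation: [-0.0, -3.141, 0.0]
ft_force: [-0.2, 1.0, -0.2]
width: 0.4
```

```bash
python3 -m handwheel '[{"gripper":1,"tx":0,"ty":0,"tz":0.001,"rx":0,"ry":0,"rz":0},{"gripper":1,"tx":0,"ty":0,"tz":0,"rx":0,"ry":0,"rz":0}]'
python3 -m handwheel '[{"gripper":1,"tx":0,"ty":0,"tz":0.0005,"rx":0,"ry":0,"rz":0},{"gripper":1,"tx":0,"ty":0,"tz":0,"rx":0,"ry":0,"rz":0}]'
python3 -m handwheel '[{"gripper":1,"tx":0,"ty":0,"tz":0.0005,"rx":0,"ry":0,"rz":0},{"gripper":1,"tx":0,"ty":0,"tz":0,"rx":0,"ry":0,"rz":0}]'
```

```text
t: 4.92
ee_pos: [492.6, 109.3, 206.6]
orientation: [-0.0, -3.142, 0.0]
ft_force: [0.7, -0.6, -1.0]
width: 0.6
t: 5.18
ee_pos: [492.6, 109.4, 206.2]
orientation: [0.0, 3.142, 0.0]
ft_force: [0.0, -0.1, 1.6]
width: 0.7
t: 5.42
ee_pos: [492.6, 109.4, 206.0]
orientation: [0.0, 3.142, 0.0]
ft_force: [-1.3, 0.6, 5.8]
width: 0.4
```

D is firm (5.8 N, contact at TCP z of about 206.3). Next is C.

```bash
python3 -m handwheel '[{"gripper":1,"tx":0,"ty":0,"tz":-0.013,"rx":0,"ry":0,"rz":0},{"gripper":1,"tx":-0.05,"ty":-0.008,"tz":0,"rx":0,"ry":0,"rz":0},{"gripper":1,"tx":-0.05,"ty":-0.008,"tz":0,"rx":0,"ry":0,"rz":0},{"gripper":1,"tx":-0.011,"ty":0,"tz":0,"rx":0,"ry":0,"rz":0},{"gripper":1,"tx":0,"ty":0,"tz":0.007,"rx":0,"ry":0,"rz":0},{"gripper":1,"tx":0,"ty":0,"tz":0.003,"rx":0,"ry":0,"rz":0},{"gripper":1,"tx":0,"ty":0,"tz":0,"rx":0,"ry":0,"rz":0}]'
python3 -m handwheel '[{"gripper":1,"tx":0,"ty":0,"tz":0.001,"rx":0,"ry":0,"rz":0},{"gripper":1,"tx":0,"ty":0,"tz":0,"rx":0,"ry":0,"rz":0}]'
```

```text
t: 6.3
ee_pos: [602.2, 93.5, 208.1]
orientation: [0.0, -3.139, 0.0]
ft_force: [0.6, -0.6, 0.4]
width: 0.3
t: 6.55
ee_pos: [603.4, 93.4, 207.8]
orientation: [-0.0, -3.142, 0.0]
ft_force: [0.4, -0.0, 0.3]
width: 0.5
```

```bash
for i in 1; do python3 -m handwheel '[{"gripper":1,"tx":0,"ty":0,"tz":0.001,"rx":0,"ry":0,"rz":0},{"gripper":1,"tx":0,"ty":0,"tz":0,"rx":0,"ry":0,"rz":0}]'
python3 -m handwheel '[{"gripper":1,"tx":0,"ty":0,"tz":0.0007,"rx":0,"ry":0,"rz":0},{"gripper":1,"tx":0,"ty":0,"tz":0,"rx":0,"ry":0,"rz":0}]'
python3 -m handwheel '[{"gripper":1,"tx":0,"ty":0,"tz":0.0005,"rx":0,"ry":0,"rz":0},{"gripper":1,"tx":0,"ty":0,"tz":0,"rx":0,"ry":0,"rz":0}]'; done
```

```text
t: 6.8
ee_pos: [603.6, 93.3, 206.7]
orientation: [0.0, 3.142, 0.0]
ft_force: [0.2, -0.4, 0.8]
width: 0.4
t: 7.05
ee_pos: [603.6, 93.3, 206.0]
orientation: [0.0, 3.141, 0.0]
ft_force: [0.4, 0.3, 0.8]
width: 0.2
t: 7.3
ee_pos: [603.7, 93.3, 205.9]
orientation: [0.0, 3.141, -0.0]
ft_force: [-0.9, -0.9, 5.3]
width: 0.5
```

C is firm. Next is B.

```bash
python3 -m handwheel '[{"gripper":1,"tx":0,"ty":0,"tz":-0.013,"rx":0,"ry":0,"rz":0},{"gripper":1,"tx":0.007,"ty":-0.05,"tz":0,"rx":0,"ry":0,"rz":0},{"gripper":1,"tx":0.008,"ty":-0.05,"tz":0,"rx":0,"ry":0,"rz":0},{"gripper":1,"tx":0,"ty":-0.011,"tz":0,"rx":0,"ry":0,"rz":0},{"gripper":1,"tx":0,"ty":0,"tz":0.007,"rx":0,"ry":0,"rz":0},{"gripper":1,"tx":0,"ty":0,"tz":0.004,"rx":0,"ry":0,"rz":0},{"gripper":1,"tx":0,"ty":0,"tz":0,"rx":0,"ry":0,"rz":0}]'
python3 -m handwheel '[{"gripper":1,"tx":0,"ty":0,"tz":0.001,"rx":0,"ry":0,"rz":0},{"gripper":1,"tx":0,"ty":0,"tz":0,"rx":0,"ry":0,"rz":0}]'
python3 -m handwheel '[{"gripper":1,"tx":0,"ty":0,"tz":0.0006,"rx":0,"ry":0,"rz":0},{"gripper":1,"tx":0,"ty":0,"tz":0,"rx":0,"ry":0,"rz":0}]'
python3 -m handwheel '[{"gripper":1,"tx":0,"ty":0,"tz":0.0005,"rx":0,"ry":0,"rz":0},{"gripper":1,"tx":0,"ty":0,"tz":0,"rx":0,"ry":0,"rz":0}]'
```

```text
t: 8.18
ee_pos: [588.5, -16.5, 206.9]
orientation: [0.002, -3.141, -0.0]
ft_force: [1.1, -0.3, -0.7]
width: 0.4
t: 8.43
ee_pos: [588.6, -17.2, 206.4]
orientation: [0.001, -3.142, -0.0]
ft_force: [-0.4, -0.1, -0.3]
width: 0.3
t: 8.68
ee_pos: [588.6, -17.6, 205.9]
orientation: [0.0, 3.141, 0.0]
ft_force: [0.9, -0.8, 0.1]
width: 0.8
t: 8.93
ee_pos: [588.6, -17.7, 205.4]
orientation: [0.0, 3.141, -0.0]
ft_force: [0.4, 0.1, 1.1]
width: 0.6
```

```bash
python3 -m handwheel '[{"gripper":1,"tx":0,"ty":0,"tz":0.001,"rx":0,"ry":0,"rz":0},{"gripper":1,"tx":0,"ty":0,"tz":0,"rx":0,"ry":0,"rz":0}]'
python3 -m handwheel '[{"gripper":1,"tx":0,"ty":0,"tz":0.001,"rx":0,"ry":0,"rz":0},{"gripper":1,"tx":0,"ty":0,"tz":0,"rx":0,"ry":0,"rz":0}]'
python3 -m handwheel '[{"gripper":1,"tx":0,"ty":0,"tz":0.0005,"rx":0,"ry":0,"rz":0},{"gripper":1,"tx":0,"ty":0,"tz":0,"rx":0,"ry":0,"rz":0}]'
```

```text
t: 9.18
ee_pos: [588.7, -17.8, 204.4]
orientation: [0.0, 3.141, -0.0]
ft_force: [0.2, 0.1, 0.9]
width: 0.4
t: 9.43
ee_pos: [588.6, -17.7, 203.3]
orientation: [-0.0, -3.142, -0.0]
ft_force: [0.3, -0.4, 0.7]
width: 0.3
t: 9.68
ee_pos: [588.6, -17.7, 202.9]
orientation: [0.0, 3.142, -0.0]
ft_force: [1.1, -0.8, 1.4]
width: 0.6
```

B sinks with about 1 N, so it is the rocking corner. I'll press on until the foot touches.

```bash
python3 -m handwheel '[{"gripper":1,"tx":0,"ty":0,"tz":0.0005,"rx":0,"ry":0,"rz":0},{"gripper":1,"tx":0,"ty":0,"tz":0,"rx":0,"ry":0,"rz":0}]'
python3 -m handwheel '[{"gripper":1,"tx":0,"ty":0,"tz":0.0005,"rx":0,"ry":0,"rz":0},{"gripper":1,"tx":0,"ty":0,"tz":0,"rx":0,"ry":0,"rz":0}]'
python3 -m handwheel '[{"gripper":1,"tx":0,"ty":0,"tz":0.0005,"rx":0,"ry":0,"rz":0},{"gripper":1,"tx":0,"ty":0,"tz":0,"rx":0,"ry":0,"rz":0}]'
```

```text
t: 9.93
ee_pos: [588.5, -17.7, 202.3]
orientation: [-0.001, -3.141, -0.0]
ft_force: [-0.2, -0.0, 0.2]
width: 0.2
t: 10.18
ee_pos: [588.6, -17.7, 201.9]
orientation: [0.0, 3.142, -0.0]
ft_force: [0.5, -1.1, 1.5]
width: 0.3
t: 10.42
ee_pos: [588.7, -17.7, 201.7]
orientation: [0.0, 3.141, -0.0]
ft_force: [0.0, -1.9, 5.5]
width: 0.6
```

```bash
python3 -m handwheel '[{"gripper":1,"tx":0,"ty":0,"tz":0.0003,"rx":0,"ry":0,"rz":0},{"gripper":1,"tx":0,"ty":0,"tz":0,"rx":0,"ry":0,"rz":0},{"gripper":1,"tx":0,"ty":0,"tz":0,"rx":0,"ry":0,"rz":0}]'
python3 -m handwheel '[{"gripper":1,"tx":0,"ty":0,"tz":-0.004,"rx":0,"ry":0,"rz":0},{"gripper":1,"tx":0,"ty":0,"tz":-0.02,"rx":0,"ry":0,"rz":0},{"gripper":0,"tx":0,"ty":0,"tz":-0.05,"rx":0,"ry":0,"rz":0},{"gripper":0,"tx":0,"ty":0,"tz":-0.02,"rx":0,"ry":0,"rz":10},{"gripper":0,"tx":0,"ty":0,"tz":0,"rx":0,"ry":0,"rz":10},{"gripper":0,"tx":0,"ty":0,"tz":0,"rx":0,"ry":0,"rz":10},{"gripper":0,"tx":0,"ty":0,"tz":0,"rx":0,"ry":0,"rz":10},{"gripper":0,"tx":0,"ty":0,"tz":0,"rx":0,"ry":0,"rz":10}]'
python3 -m handwheel '[{"gripper":0,"tx":0,"ty":0,"tz":0,"rx":0,"ry":0,"rz":10},{"gripper":0,"tx":0,"ty":0,"tz":0,"rx":0,"ry":0,"rz":10},{"gripper":0,"tx":0,"ty":0,"tz":0,"rx":0,"ry":0,"rz":10},{"gripper":0,"tx":0,"ty":0,"tz":0,"rx":0,"ry":0,"rz":10},{"gripper":0,"tx":0,"ty":0,"tz":0,"rx":0,"ry":0,"rz":10},{"gripper":0,"tx":0,"ty":0,"tz":0,"rx":0,"ry":0,"rz":10},{"gripper":0,"tx":0,"ty":0,"tz":0,"rx":0,"ry":0,"rz":10},{"gripper":0,"tx":0,"ty":0,"tz":0,"rx":0,"ry":0,"rz":10}]'
python3 -m handwheel '[{"gripper":0,"tx":0,"ty":0,"tz":0,"rx":0,"ry":0,"rz":10},{"gripper":0,"tx":0,"ty":0,"tz":0,"rx":0,"ry":0,"rz":10},{"gripper":0,"tx":0,"ty":0,"tz":0,"rx":0,"ry":0,"rz":10},{"gripper":0,"tx":0,"ty":0,"tz":0,"rx":0,"ry":0,"rz":10},{"gripper":0,"tx":0,"ty":0,"tz":0,"rx":0,"ry":0,"rz":10},{"gripper":0,"tx":0,"ty":0,"tz":0,"rx":0,"ry":0,"rz":10},{"gripper":0,"tx":0,"ty":0,"tz":0,"rx":0,"ry":0,"rz":8},{"gripper":0,"tx":0,"ty":0,"tz":0,"rx":0,"ry":0,"rz":0}]'
cat >> h.py <<'E'
def st():
    o=ctrl.get_obs(); M=R.from_rotvec(o['orientation']).as_matrix()
    print('t',o['t'],'pos',o['ee_pos'].round(1),'psi',round(np.degrees(np.arctan2(M[1,0],M[0,0])),2),'tilt',np.degrees(np.arccos(-M[2,2])).round(2),'F',o['ft_force'].round(2),'q6',o['qpos'][5].round(2),'w',round(o['width'],1)); return o,M
def to(t):
    o,M=st(); d=M.T@(np.array(t)-o['ee_pos']); print('tool delta mm',d.round(1))
E
python3 - <<'E'
from h import *
to([534.5,-345.5,290])
E
```

```text
t: 10.8
ee_pos: [588.6, -17.8, 201.6]
orientation: [0.0, 3.141, -0.0]
ft_force: [-0.3, -1.2, 7.4]
width: 0.6
t: 11.8
ee_pos: [588.5, -17.6, 296.3]
orientation: [1.336, 2.843, 0.0]
ft_force: [-0.0, -0.5, 0.4]
width: 57.1
t: 12.8
ee_pos: [588.5, -17.6, 296.2]
orientation: [2.851, 1.319, 0.001]
ft_force: [-0.1, -0.2, 0.6]
width: 87.5
t: 13.8
ee_pos: [588.5, -17.6, 296.0]
orientation: [-3.103, 0.49, -0.001]
ft_force: [-0.1, -1.2, 0.1]
width: 87.9
t 13.8 pos [588.5 -17.6 296. ] psi -17.94 tilt 0.03 F [-0.11 -1.23  0.08] q6 1.83 w 87.9
tool delta mm [ 49.6 328.6   6. ]
```

```bash
python3 -m handwheel '[{"gripper":0,"tx":0.0083,"ty":0.0548,"tz":0,"rx":0,"ry":0,"rz":0},{"gripper":0,"tx":0.0083,"ty":0.0548,"tz":0,"rx":0,"ry":0,"rz":0},{"gripper":0,"tx":0.0083,"ty":0.0548,"tz":0,"rx":0,"ry":0,"rz":0},{"gripper":0,"tx":0.0083,"ty":0.0548,"tz":0,"rx":0,"ry":0,"rz":0},{"gripper":0,"tx":0.0082,"ty":0.0548,"tz":0,"rx":0,"ry":0,"rz":0},{"gripper":0,"tx":0.0082,"ty":0.0546,"tz":0,"rx":0,"ry":0,"rz":0},{"gripper":0,"tx":0,"ty":0,"tz":0,"rx":0,"ry":0,"rz":0}]'
python3 - <<'E'
from h import *
to([534.5,-345.5,290])
p=shot('wrist');save(p,'w4.png')
C=cloud(p)
m=(C[:,:,2]>22)&(C[:,:,2]<38)&(p['range_z']>0)&(np.hypot(C[:,:,0]-534,C[:,:,1]+345)<40)
P=C[m]; print(len(P),np.median(P,0)); print(cv2.minAreaRect(P[:,:2].astype(np.float32)))
m=(C[:,:,2]>1.0)&(C[:,:,2]<38)&(p['range_z']>0)&(np.hypot(C[:,:,0]-573,C[:,:,1]+358)<70)
P=C[m]; print(len(P)); print(cv2.minAreaRect(P[:,:2].astype(np.float32)))
p=shot('top');save(p,'t4.png',(420,180,580,300),5)
E
```

```text
t: 14.68
ee_pos: [533.3, -348.9, 295.8]
orientation: [3.101, -0.494, 0.002]
ft_force: [-0.6, 0.6, 0.3]
width: 87.6
t 14.675 pos [ 533.3 -348.9  295.8] psi -18.09 tilt 0.1 F [-0.6   0.61  0.27] q6 1.29 w 87.6
tool delta mm [ 0.1 -3.6  5.8]
924 [ 537.63852881 -346.44977019   30.0222225 ]
((536.3291015625, -346.3369445800781), (23.92340850830078, 22.088512420654297), 71.59335327148438)
6736
((573.0606689453125, -357.6335754394531), (139.17776489257812, 137.88670349121094), 72.72622680664062)
```

View pics/w4.png

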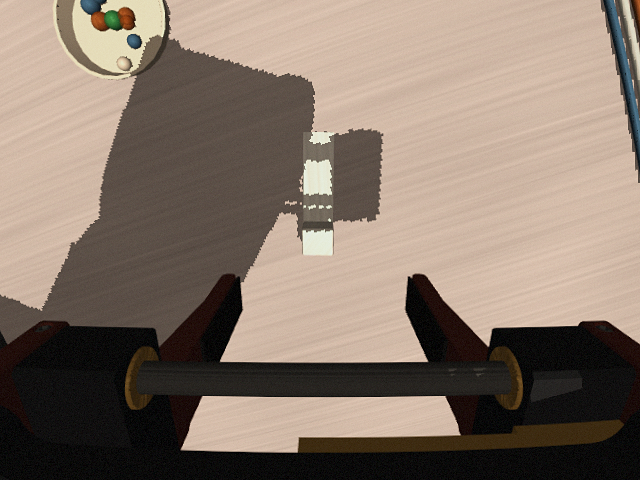

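The heel is 23.9x22.1 at (536.3,-346.3), yaw -18.4°, centred between the fingers, so I'll go down and grip.

```bash
python3 - <<'E'
from h import *
to([536,-346,187])
E
python3 -m handwheel '[{"gripper":0,"tx":0.0015,"ty":-0.0035,"tz":0.05,"rx":0,"ry":0,"rz":0.3},{"gripper":0,"tx":0,"ty":0,"tz":0.045,"rx":0,"ry":0,"rz":0},{"gripper":0,"tx":0,"ty":0,"tz":0.01,"rx":0,"ry":0,"rz":0},{"gripper":0,"tx":0,"ty":0,"tz":0.002,"rx":0,"ry":0,"rz":0},{"gripper":0,"tx":0,"ty":0,"tz":0,"rx":0,"ry":0,"rz":0},{"gripper":0,"tx":0,"ty":0,"tz":0,"rx":0,"ry":0,"rz":0}]'
python3 - <<'E'
from h import *
to([536,-346,187])
E
```

```text
t 14.775 pos [ 533.7 -345.6  295.2] psi -17.98 tilt 0.03 F [-0.62  0.02  0.24] q6 1.29 w 87.8
tool delta mm [  2.3  -0.2 108.2]
t: 15.52
ee_pos: [537.2, -342.9, 189.7]
orientation: [3.101, -0.499, 0.004]
ft_force: [-0.5, 0.6, 1.2]
width: 87.7
t 15.525 pos [ 537.2 -342.9  189.7] psi -18.3 tilt 0.15 F [-0.5   0.56  1.23] q6 1.3 w 87.7
tool delta mm [-0.2  3.3  2.7]
```

```bash
python3 -m handwheel '[{"gripper":0,"tx":0,"ty":0.0035,"tz":0.0015,"rx":0,"ry":0,"rz":0},{"gripper":0,"tx":0,"ty":0,"tz":0,"rx":0,"ry":0,"rz":0},{"gripper":0,"tx":0,"ty":0,"tz":0,"rx":0,"ry":0,"rz":0}]'
python3 - <<'E'
from h import *
to([536,-346,187])
E
python3 -m handwheel '[{"gripper":1,"tx":0,"ty":0,"tz":0,"rx":0,"ry":0,"rz":0},{"gripper":1,"tx":0,"ty":0,"tz":0,"rx":0,"ry":0,"rz":0},{"gripper":1,"tx":0,"ty":0,"tz":0,"rx":0,"ry":0,"rz":0},{"gripper":1,"tx":0,"ty":0,"tz":0,"rx":0,"ry":0,"rz":0},{"gripper":1,"tx":0,"ty":0,"tz":0,"rx":0,"ry":0,"rz":0},{"gripper":1,"tx":0,"ty":0,"tz":0,"rx":0,"ry":0,"rz":0}]'
```

```text
t: 15.9
ee_pos: [535.4, -346.2, 186.7]
orientation: [3.101, -0.5, 0.0]
ft_force: [0.3, -0.0, -1.7]
width: 87.6
t 15.9 pos [ 535.4 -346.2  186.7] psi -18.33 tilt 0.0 F [ 0.27 -0.03 -1.72] q6 1.3 w 87.6
tool delta mm [ 0.5 -0.3 -0.3]
t: 16.65
ee_pos: [535.5, -346.0, 186.6]
orientation: [3.102, -0.5, -0.0]
ft_force: [1.2, 0.2, -0.7]
width: 31.3
```

```bash
python3 -m handwheel '[{"gripper":1,"tx":0,"ty":0,"tz":0,"rx":0,"ry":0,"rz":0},{"gripper":1,"tx":0,"ty":0,"tz":0,"rx":0,"ry":0,"rz":0},{"gripper":1,"tx":0,"ty":0,"tz":0,"rx":0,"ry":0,"rz":0}]'
python3 -m handwheel '[{"gripper":1,"tx":0,"ty":0,"tz":-0.02,"rx":0,"ry":0,"rz":0},{"gripper":1,"tx":0,"ty":0,"tz":-0.02,"rx":0,"ry":0,"rz":0},{"gripper":1,"tx":0,"ty":0,"tz":0,"rx":0,"ry":0,"rz":-10},{"gripper":1,"tx":0,"ty":0,"tz":0,"rx":0,"ry":0,"rz":-10},{"gripper":1,"tx":0,"ty":0,"tz":0,"rx":0,"ry":0,"rz":-10},{"gripper":1,"tx":0,"ty":0,"tz":0,"rx":0,"ry":0,"rz":-10},{"gripper":1,"tx":0,"ty":0,"tz":0,"rx":0,"ry":0,"rz":-10},{"gripper":1,"tx":0,"ty":0,"tz":0,"rx":0,"ry":0,"rz":-10}]'
python3 -m handwheel '[{"gripper":1,"tx":0,"ty":0,"tz":0,"rx":0,"ry":0,"rz":-10},{"gripper":1,"tx":0,"ty":0,"tz":0,"rx":0,"ry":0,"rz":-10},{"gripper":1,"tx":0,"ty":0,"tz":0,"rx":0,"ry":0,"rz":-10},{"gripper":1,"tx":0,"ty":0,"tz":0,"rx":0,"ry":0,"rz":-10.4},{"gripper":1,"tx":0,"ty":0,"tz":0,"rx":0,"ry":0,"rz":0},{"gripper":1,"tx":0,"ty":0,"tz":0,"rx":0,"ry":0,"rz":0}]'
python3 - <<'E'
from h import *
# re-measure plate
p=shot('top'); g=cv2.cvtColor(p['image'],cv2.COLOR_RGB2GRAY); save(p,'t5.png',(290,180,510,320),3.6)
M=np.zeros(g.shape,np.uint8);x0,y0,x1,y1=(300,215,375,290);M[y0:y1,x0:x1]=g[y0:y1,x0:x1]<95
M=cv2.morphologyEx(M,cv2.MORPH_CLOSE,np.ones((9,9)))
c=max(cv2.findContours(M,0,1)[0],key=cv2.contourArea)
print(cv2.minAreaRect(at_z(p,c.reshape(-1,2),24)[:,:2].astype(np.float32)))
st(); p=shot('wrist'); save(p,'w5.png')
E
```

```text
t: 17.02
ee_pos: [535.5, -346.0, 186.6]
orientation: [-3.102, 0.5, -0.0]
ft_force: [0.4, 0.8, -0.1]
width: 24.1
t: 18.02
ee_pos: [535.9, -346.2, 228.5]
orientation: [2.931, 1.126, 0.002]
ft_force: [0.9, 0.6, -0.0]
width: 24.1
t: 18.77
ee_pos: [535.7, -346.1, 227.5]
orientation: [2.372, 2.058, 0.0]
ft_force: [0.1, 0.4, 0.0]
width: 23.7
((530.768798828125, 31.87326431274414), (176.31390380859375, 180.5283966064453), 88.66455078125)
t 18.825 pos [ 535.6 -346.1  227.3] psi 81.92 tilt 0.05 F [ 0.23 -0.08 -1.06] q6 -0.45 w 24.2
```

View pics/w5.png

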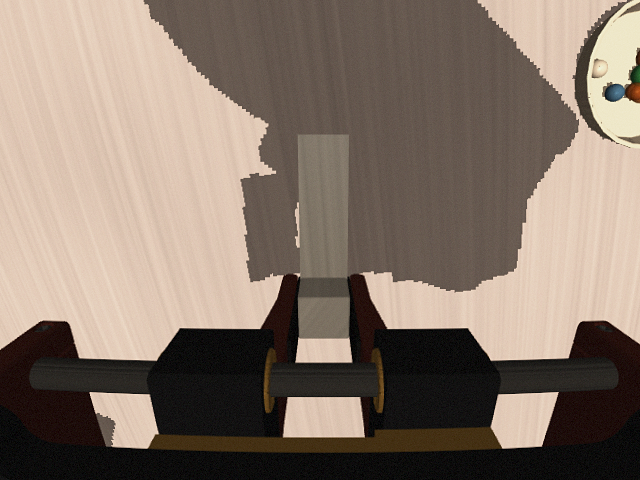

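View pics/t5.png

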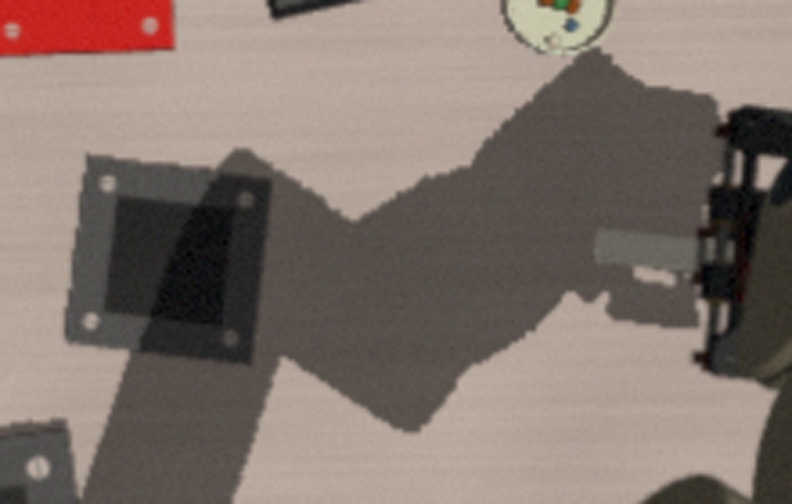

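Shim is held straight, with its axis along tool +x. I'll carry it to a hover short of corner B and remeasure the plate with the wrist camera.

Run:
```python
from h import *
to([566,-153.2,227])
```

```text
t 18.875 pos [ 535.6 -346.   227.1] psi 81.95 tilt 0.03 F [ 0.07  0.4  -1.32] q6 -0.45 w 23.7
tool delta mm [195.2   3.1   0. ]
```

```bash
python3 -m handwheel '[{"gripper":1,"tx":0.05,"ty":0.001,"tz":0,"rx":0,"ry":0,"rz":0},{"gripper":1,"tx":0.05,"ty":0.001,"tz":0,"rx":0,"ry":0,"rz":0},{"gripper":1,"tx":0.05,"ty":0.001,"tz":0,"rx":0,"ry":0,"rz":0},{"gripper":1,"tx":0.045,"ty":0,"tz":0,"rx":0,"ry":0,"rz":0},{"gripper":1,"tx":0,"ty":0,"tz":0,"rx":0,"ry":0,"rz":0},{"gripper":1,"tx":0,"ty":0,"tz":0,"rx":0,"ry":0,"rz":0}]'
python3 - <<'E'
from h import *
p=shot('wrist');save(p,'w6.png')
o,M=st()
C=cloud(p); ok=p['range_z']>0
m=ok&(abs(C[:,:,2]-24)<6)&(C[:,:,0]>440)&(C[:,:,0]<650)&(C[:,:,1]>-60)
n,l,s,_=cv2.connectedComponentsWithStats(m.astype(np.uint8)); k=1+s[1:,4].argmax()
P=C[l==k]; print(len(P),s[k],P[:,2].mean()); r=cv2.minAreaRect(P[:,:2].astype(np.float32)); print(r,cv2.boxPoints(r).round(1).tolist())
np.save('C6.npy',C)
E
```

```text
t: 19.62
ee_pos: [565.5, -153.5, 226.7]
orientation: [2.369, 2.062, 0.0]
ft_force: [0.8, 0.3, -1.0]
width: 23.8
t 19.675 pos [ 565.4 -154.   226.7] psi 82.03 tilt 0.02 F [ 1.04 -0.07 -0.64] q6 -0.15 w 24.0
13994 [   81     0   284    55 13994] 23.550977224909225
((533.8798217773438, -15.803489685058594), (24.804941177368164, 140.64694213867188), 80.55706024169922) [[462.5, -16.5], [601.2000122070312, -39.599998474121094], [605.2999877929688, -15.100000381469727], [466.5, 8.0]]
```

View pics/w6.png

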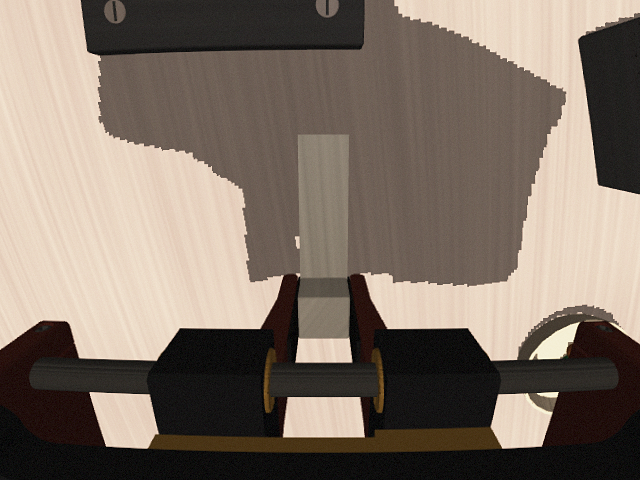

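Run:
```python
from h import *
p=shot('wrist');save(p,'w6c.png',(70,0,380,70),2.5)
print(at_z(p,[[115,11],[327,6]],24)); print(depthpt(p,[[115,11],[327,6],[200,30],[323,134],[323,150]]))
print('tip/edges of shim at z (hover ~42):',at_z(p,[[298,135],[349,134]],42),at_z(p,[[300,297],[349,297]],70))
```

```text
[[483.88191353  -1.40314858  24.        ]
 [586.70104797 -16.18058144  24.        ]]
[[484.53565904  -1.906151    25.28393745]
 [586.70843671 -16.13719218  23.86047347]
 [523.93883237 -17.26030493  23.81077631]
 [576.5949837  -74.80066465  41.62005933]
 [575.57558353 -82.08941868  41.48601567]]
tip/edges of shim at z (hover ~42): [[564.92596023 -73.61082903  42.        ]
 [588.66288287 -76.46400124  42.        ]] [[ 556.67078576 -142.74558234   70.        ]
 [ 578.50976638 -145.79532763   70.        ]]
```

View pics/w6c.png

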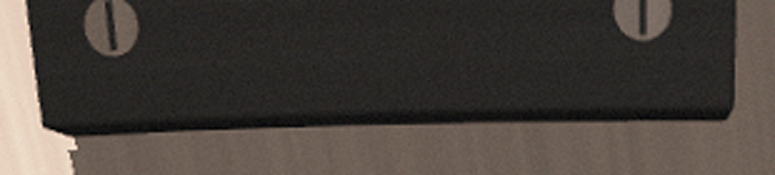

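Screws are 104 mm apart as they should be, and foot B is at about (586.5,-16). I'll lower in front of the plate, then slide 51 mm so the tip is 9 mm under the edge.

```bash
python3 -m handwheel '[{"gripper":1,"tx":0,"ty":0.0017,"tz":0.02,"rx":0,"ry":0,"rz":0},{"gripper":1,"tx":0,"ty":0,"tz":0.015,"rx":0,"ry":0,"rz":0},{"gripper":1,"tx":0,"ty":0,"tz":0.004,"rx":0,"ry":0,"rz":0},{"gripper":1,"tx":0,"ty":0,"tz":0,"rx":0,"ry":0,"rz":0},{"gripper":1,"tx":0,"ty":0,"tz":0,"rx":0,"ry":0,"rz":0}]'
python3 - <<'E'
from h import *
st()
E
```

```text
t: 20.35
ee_pos: [566.9, -153.6, 187.0]
orientation: [-2.369, -2.062, 0.001]
ft_force: [0.1, -0.3, -0.4]
width: 23.9
t 20.35 pos [ 566.9 -153.6  187. ] psi 82.07 tilt 0.03 F [ 0.1  -0.31 -0.44] q6 -0.15 w 23.9
```

```bash
python3 -m handwheel '[{"gripper":1,"tx":0.015,"ty":0,"tz":0,"rx":0,"ry":0,"rz":0},{"gripper":1,"tx":0.015,"ty":0,"tz":0,"rx":0,"ry":0,"rz":0},{"gripper":1,"tx":0.012,"ty":0,"tz":0,"rx":0,"ry":0,"rz":0},{"gripper":1,"tx":0.008,"ty":0,"tz":0,"rx":0,"ry":0,"rz":0},{"gripper":1,"tx":0,"ty":0,"tz":0.0003,"rx":0,"ry":0,"rz":0},{"gripper":1,"tx":0,"ty":0,"tz":0,"rx":0,"ry":0,"rz":0}]'
python3 - <<'E'
from h import *
p=shot('wrist');save(p,'w7.png')
st(); p=shot('side');save(p,'s7.png',(230,200,430,350),4)
E
```

```text
t: 21.1
ee_pos: [573.9, -104.0, 187.3]
orientation: [2.369, 2.063, -0.0]
ft_force: [-0.7, -0.1, 0.1]
width: 23.9
t 21.15 pos [ 573.9 -104.2  187.3] psi 82.08 tilt 0.01 F [-0.36 -0.23 -0.62] q6 -0.06 w 23.9
```

View pics/w7.png

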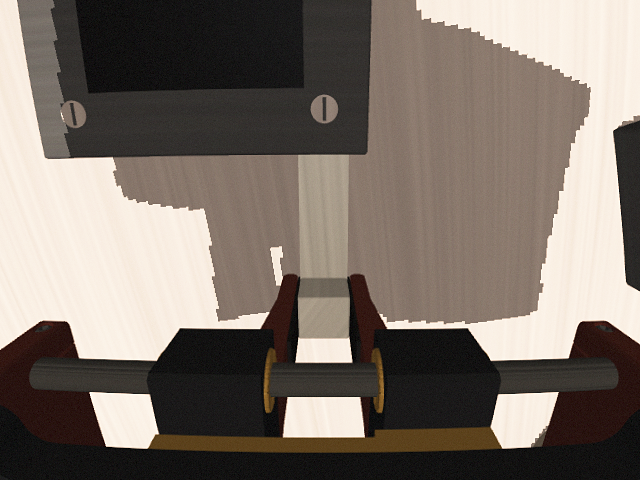

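View pics/s7.png

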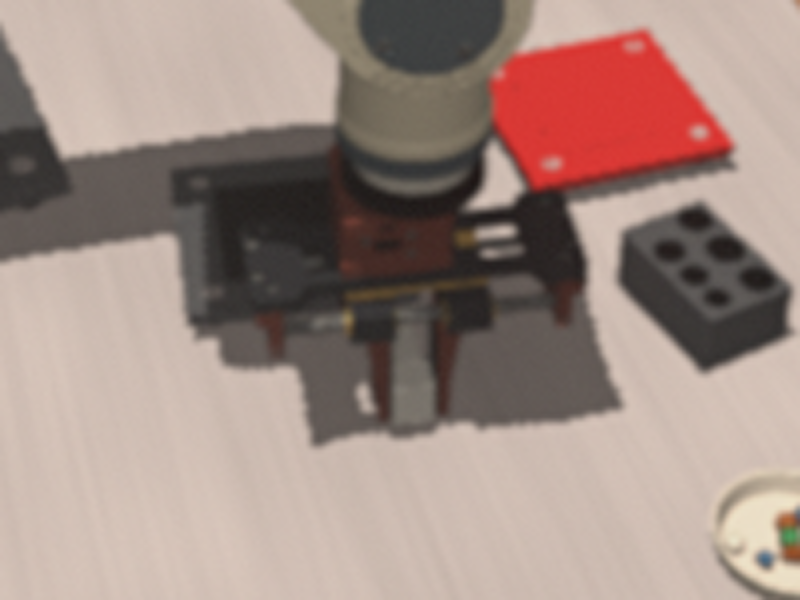

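Shim axis (column 324) lines up with screw B (324,108), and the plate is undisturbed. Release, back off straight behind the heel and close.

```bash
python3 -m handwheel '[{"gripper":1,"tx":0,"ty":0,"tz":0.0005,"rx":0,"ry":0,"rz":0},{"gripper":0,"tx":0,"ty":0,"tz":0,"rx":0,"ry":0,"rz":0},{"gripper":0,"tx":0,"ty":0,"tz":0,"rx":0,"ry":0,"rz":0},{"gripper":0,"tx":0,"ty":0,"tz":0,"rx":0,"ry":0,"rz":0},{"gripper":0,"tx":-0.01,"ty":0,"tz":0,"rx":0,"ry":0,"rz":0},{"gripper":0,"tx":-0.012,"ty":0,"tz":0,"rx":0,"ry":0,"rz":0},{"gripper":0,"tx":-0.012,"ty":0,"tz":0,"rx":0,"ry":0,"rz":0},{"gripper":1,"tx":0,"ty":0,"tz":-0.003,"rx":0,"ry":0,"rz":0}]'
python3 -m handwheel '[{"gripper":1,"tx":0,"ty":0,"tz":0,"rx":0,"ry":0,"rz":0},{"gripper":1,"tx":0,"ty":0,"tz":0,"rx":0,"ry":0,"rz":0},{"gripper":1,"tx":0,"ty":0,"tz":0,"rx":0,"ry":0,"rz":0},{"gripper":1,"tx":0,"ty":0,"tz":0,"rx":0,"ry":0,"rz":0},{"gripper":1,"tx":0,"ty":0,"tz":0,"rx":0,"ry":0,"rz":0},{"gripper":1,"tx":0,"ty":0,"tz":0,"rx":0,"ry":0,"rz":0},{"gripper":1,"tx":0,"ty":0,"tz":0,"rx":0,"ry":0,"rz":0},{"gripper":1,"tx":0,"ty":0,"tz":0,"rx":0,"ry":0,"rz":0}]'
python3 - <<'E'
from h import *
p=shot('wrist');save(p,'w8.png')
st()
C=cloud(p)
m=(abs(C[:,:,2]-30)<5)&(p['range_z']>0)&(np.hypot(C[:,:,0]-574,C[:,:,1]+104)<20)
P=C[m]; print(len(P)); print(cv2.minAreaRect(P[:,:2].astype(np.float32)),P[:,2].mean())
E
```

```text
t: 22.2
ee_pos: [568.9, -138.9, 189.7]
orientation: [-2.371, -2.061, 0.0]
ft_force: [-0.1, 0.2, 0.6]
width: 76.7
t: 23.2
ee_pos: [569.2, -137.6, 189.8]
orientation: [2.369, 2.063, 0.0]
ft_force: [-0.1, 0.3, 0.8]
width: 0.9
t 23.25 pos [ 569.2 -137.6  189.8] psi 82.09 tilt 0.0 F [ 0.24  0.26 -0.87] q6 -0.12 w 0.4
2657
((573.9536743164062, -105.27557373046875), (22.713335037231445, 24.06174659729004), 82.26422119140625) 29.967465798078027
```

View pics/w8.png

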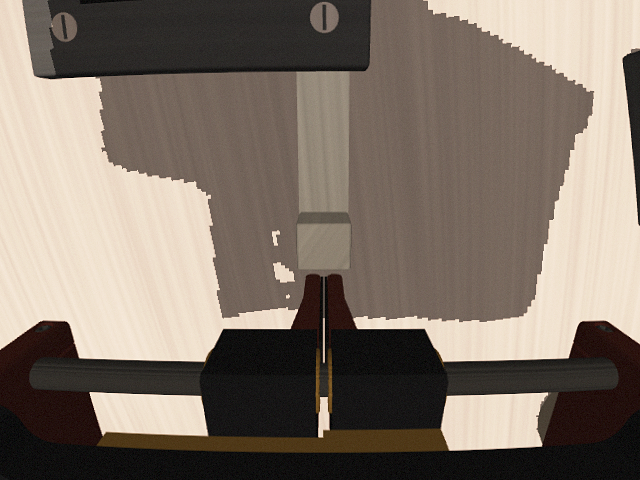

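Shim lies flat at heel (574,-105.3), yaw 82.3°. Rock travel of about 4 mm means a push of about 34 mm after contact. I'll push most of it, then take small steps while watching the force.

```bash
python3 -m handwheel '[{"gripper":1,"tx":0.008,"ty":0,"tz":0,"rx":0,"ry":0,"rz":0},{"gripper":1,"tx":0.004,"ty":0,"tz":0,"rx":0,"ry":0,"rz":0},{"gripper":1,"tx":0.004,"ty":0,"tz":0,"rx":0,"ry":0,"rz":0},{"gripper":1,"tx":0.004,"ty":0,"tz":0,"rx":0,"ry":0,"rz":0},{"gripper":1,"tx":0.004,"ty":0,"tz":0,"rx":0,"ry":0,"rz":0},{"gripper":1,"tx":0.004,"ty":0,"tz":0,"rx":0,"ry":0,"rz":0},{"gripper":1,"tx":0.002,"ty":0,"tz":0,"rx":0,"ry":0,"rz":0}]'
python3 -m handwheel '[{"gripper":1,"tx":0.002,"ty":0,"tz":0,"rx":0,"ry":0,"rz":0},{"gripper":1,"tx":0.002,"ty":0,"tz":0,"rx":0,"ry":0,"rz":0},{"gripper":1,"tx":0,"ty":0,"tz":0,"rx":0,"ry":0,"rz":0}]'
python3 - <<'E'
from h import *
p=shot('wrist');save(p,'w9.png')
st()
E
```

```text
t: 24.12
ee_pos: [573.4, -107.7, 189.8]
orientation: [-2.369, -2.063, 0.0]
ft_force: [-0.1, 1.0, 0.3]
width: 0.2
t: 24.5
ee_pos: [573.9, -103.9, 189.8]
orientation: [-2.369, -2.063, -0.0]
ft_force: [0.0, 0.0, -0.6]
width: 0.6
t 24.55 pos [ 573.9 -103.9  189.8] psi 82.09 tilt 0.0 F [-0.14  0.92  0.41] q6 -0.06 w 0.5
```

View pics/w9.png

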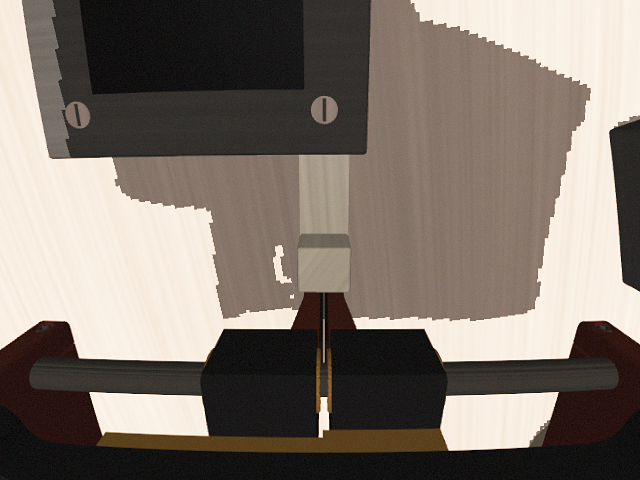

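```bash
python3 -m handwheel '[{"gripper":1,"tx":0.002,"ty":0,"tz":0,"rx":0,"ry":0,"rz":0},{"gripper":1,"tx":0.002,"ty":0,"tz":0,"rx":0,"ry":0,"rz":0}]'
python3 -m handwheel '[{"gripper":1,"tx":0.001,"ty":0,"tz":0,"rx":0,"ry":0,"rz":0},{"gripper":1,"tx":0,"ty":0,"tz":0,"rx":0,"ry":0,"rz":0}]'
python3 -m handwheel '[{"gripper":1,"tx":0.001,"ty":0,"tz":0,"rx":0,"ry":0,"rz":0},{"gripper":1,"tx":0,"ty":0,"tz":0,"rx":0,"ry":0,"rz":0}]'
python3 -m handwheel '[{"gripper":1,"tx":0.001,"ty":0,"tz":0,"rx":0,"ry":0,"rz":0},{"gripper":1,"tx":0,"ty":0,"tz":0,"rx":0,"ry":0,"rz":0}]'
```

```text
t: 24.8
ee_pos: [574.5, -100.0, 189.8]
orientation: [2.37, 2.063, -0.0]
ft_force: [0.3, -0.5, 0.1]
width: 0.6
t: 25.05
ee_pos: [574.6, -98.9, 189.8]
orientation: [-2.369, -2.063, -0.0]
ft_force: [0.0, 0.1, 0.1]
width: 0.4
t: 25.3
ee_pos: [574.7, -98.0, 189.8]
orientation: [-2.369, -2.063, 0.0]
ft_force: [-0.5, 0.1, 0.6]
width: 0.2
t: 25.55
ee_pos: [574.9, -97.0, 189.8]
orientation: [-2.369, -2.063, 0.0]
ft_force: [0.1, 0.6, 0.3]
width: 0.3
```

```bash
python3 -m handwheel '[{"gripper":1,"tx":0.001,"ty":0,"tz":0,"rx":0,"ry":0,"rz":0},{"gripper":1,"tx":0,"ty":0,"tz":0,"rx":0,"ry":0,"rz":0}]'
python3 -m handwheel '[{"gripper":1,"tx":0.001,"ty":0,"tz":0,"rx":0,"ry":0,"rz":0},{"gripper":1,"tx":0,"ty":0,"tz":0,"rx":0,"ry":0,"rz":0}]'
python3 - <<'E'
from h import *
F=[]
for i in range(4): p=shot('wrist'); F.append(p['obs']['ft_force'])
print(np.mean(F,0)); st()
E
```

```text
t: 25.8
ee_pos: [575.0, -96.0, 189.8]
orientation: [2.369, 2.063, 0.0]
ft_force: [0.7, -0.0, -0.0]
width: 0.3
t: 26.05
ee_pos: [575.2, -95.0, 189.8]
orientation: [-2.369, -2.063, 0.0]
ft_force: [-0.7, -0.3, 0.6]
width: 0.3
[-0.37514386  0.10070941  0.45320294]
t 26.25 pos [575.1 -95.  189.8] psi 82.09 tilt 0.0 F [ 0.38 -0.09 -0.01] q6 -0.05 w 0.6
```

```bash
python3 -m handwheel '[{"gripper":1,"tx":0.001,"ty":0,"tz":0,"rx":0,"ry":0,"rz":0},{"gripper":1,"tx":0,"ty":0,"tz":0,"rx":0,"ry":0,"rz":0}]'
python3 -m handwheel '[{"gripper":1,"tx":0.001,"ty":0,"tz":0,"rx":0,"ry":0,"rz":0},{"gripper":1,"tx":0,"ty":0,"tz":0,"rx":0,"ry":0,"rz":0}]'
python3 -m handwheel '[{"gripper":1,"tx":0.001,"ty":0,"tz":0,"rx":0,"ry":0,"rz":0},{"gripper":1,"tx":0,"ty":0,"tz":0,"rx":0,"ry":0,"rz":0}]'
python3 - <<'E'
from h import *
p=shot('wrist');save(p,'w10.png')
C=cloud(p)
m=(abs(C[:,:,2]-30)<5)&(p['range_z']>0)&(np.hypot(C[:,:,0]-578.5,C[:,:,1]+72)<22)
P=C[m]; print(len(P)); print(cv2.minAreaRect(P[:,:2].astype(np.float32)),P[:,2].mean())
print([r['xy'] for r in recognise(p,'marver')][:1])
E
```

```text
t: 26.5
ee_pos: [575.3, -94.0, 189.8]
orientation: [-2.369, -2.063, -0.0]
ft_force: [0.3, -0.0, 0.3]
width: 0.3
t: 26.75
ee_pos: [575.4, -93.0, 189.8]
orientation: [-2.369, -2.063, -0.0]
ft_force: [-0.3, 0.2, -0.2]
width: 0.4
t: 27.0
ee_pos: [575.6, -92.0, 189.8]
orientation: [2.369, 2.063, -0.0]
ft_force: [1.0, -0.4, -0.6]
width: 0.3
2841
((578.0759887695312, -76.46205139160156), (34.83761978149414, 24.038654327392578), 82.45210266113281) 30.060470239889717
[[0.3114, 0.1879]]
```

View pics/w10.png

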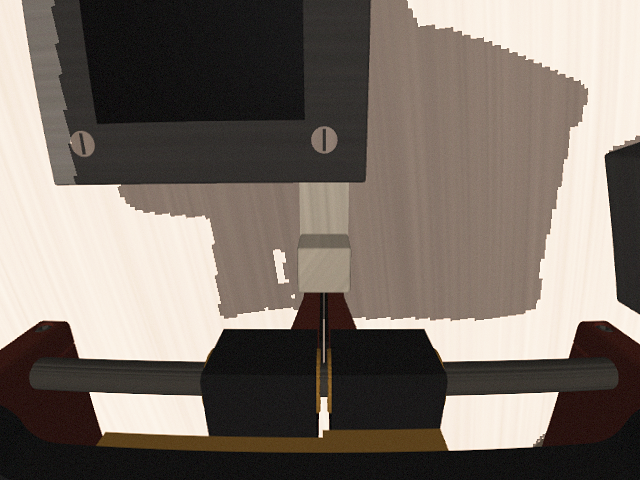

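```bash
python3 -m handwheel '[{"gripper":1,"tx":0.001,"ty":0,"tz":0,"rx":0,"ry":0,"rz":0},{"gripper":1,"tx":0,"ty":0,"tz":0,"rx":0,"ry":0,"rz":0}]'
python3 -m handwheel '[{"gripper":1,"tx":0.001,"ty":0,"tz":0,"rx":0,"ry":0,"rz":0},{"gripper":1,"tx":0,"ty":0,"tz":0,"rx":0,"ry":0,"rz":0}]'
python3 -m handwheel '[{"gripper":1,"tx":0.001,"ty":0,"tz":0,"rx":0,"ry":0,"rz":0},{"gripper":1,"tx":0,"ty":0,"tz":0,"rx":0,"ry":0,"rz":0}]'
python3 - <<'E'
from h import *
p=shot('wrist');K=cv2.cvtColor(p['image'],cv2.COLOR_RGB2GRAY)
save(p,'w11.png',(40,100,400,300),2.2)
F=[p['obs']['ft_force']]+[shot('wrist')['obs']['ft_force'] for i in range(3)]; print(np.mean(F,0))
E
```

```text
t: 27.35
ee_pos: [575.7, -91.1, 189.8]
orientation: [2.369, 2.063, -0.0]
ft_force: [-0.2, -3.2, 0.3]
width: 0.4
t: 27.6
ee_pos: [575.9, -90.1, 189.8]
orientation: [2.369, 2.063, -0.0]
ft_force: [0.3, -2.3, -0.9]
width: 0.7
t: 27.85
ee_pos: [576.0, -89.1, 189.8]
orientation: [2.369, 2.063, -0.0]
ft_force: [-0.4, -2.9, 0.9]
width: 0.4
[-0.01794321 -2.80336813  0.27494949]
```

View pics/w11.png

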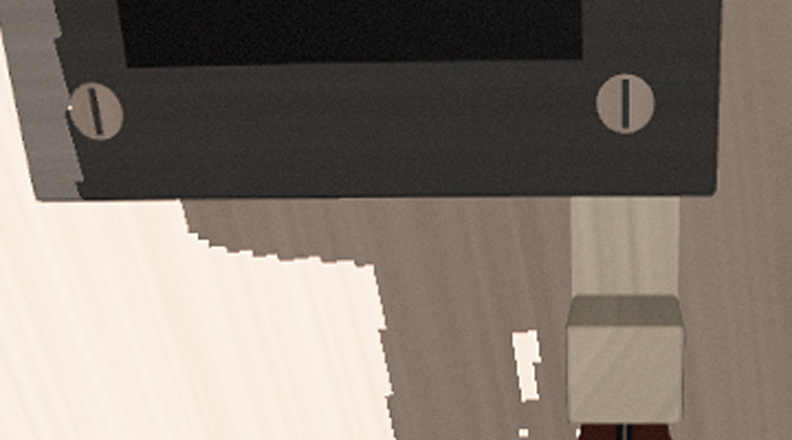

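Run:
```python
from h import *
p=shot('wrist'); print(at_z(p,[[84.1,150.5],[324.1,146.8]],24).round(1))
C=cloud(p)
m=(abs(C[:,:,2]-24)<5)&(p['range_z']>0)&(C[:,:,0]>470)&(C[:,:,0]<600)&(C[:,:,1]>-25)
P=C[m];A=np.c_[P[:,:2]-P[:,:2].mean(0),np.ones(len(P))];s=np.linalg.lstsq(A,P[:,2],rcond=None)[0];print(len(P),s)
```

```text
[[483.8  -1.   24. ]
 [586.8 -14.9  24. ]]
56836 [1.09061432e-04 3.90415217e-03 2.40488181e+01]
```

Snug at 2.8 N, about 2.5 mm past first contact, and the plate has moved about 1 mm at most. I'll back off, rise and go over foot B for the proof press.

```bash
python3 -m handwheel '[{"gripper":1,"tx":0,"ty":0,"tz":0,"rx":0,"ry":0,"rz":0},{"gripper":1,"tx":-0.004,"ty":0,"tz":0,"rx":0,"ry":0,"rz":0},{"gripper":1,"tx":-0.012,"ty":0,"tz":0,"rx":0,"ry":0,"rz":0},{"gripper":1,"tx":0,"ty":0,"tz":0,"rx":0,"ry":0,"rz":0},{"gripper":1,"tx":0,"ty":0,"tz":-0.025,"rx":0,"ry":0,"rz":0},{"gripper":1,"tx":0,"ty":0,"tz":-0.025,"rx":0,"ry":0,"rz":0},{"gripper":1,"tx":0,"ty":0,"tz":0,"rx":0,"ry":0,"rz":0}]'
python3 - <<'E'
from h import *
p=shot('wrist');save(p,'w12.png')
C=cloud(p)
m=(abs(C[:,:,2]-24)<5)&(p['range_z']>0)&(C[:,:,0]>470)&(C[:,:,0]<600)&(C[:,:,1]>-25)
P=C[m];A=np.c_[P[:,:2]-P[:,:2].mean(0),np.ones(len(P))];s=np.linalg.lstsq(A,P[:,2],rcond=None)[0];print(len(P),s)
m=(abs(C[:,:,2]-30)<4)&(p['range_z']>0)&(np.hypot(C[:,:,0]-579,C[:,:,1]+68)<22)
P=C[m];print(cv2.minAreaRect(P[:,:2].astype(np.float32)),P[:,2].mean())
to([587,-16,236])
E
```

```text
t: 28.98
ee_pos: [574.5, -105.2, 241.4]
orientation: [2.368, 2.061, 0.004]
ft_force: [-0.5, 0.5, 0.1]
width: 0.1
33621 [4.48072409e-04 4.16487623e-03 2.40657814e+01]
((579.1763916015625, -68.00718688964844), (21.927505493164062, 23.621131896972656), 82.5032958984375) 30.159538292932254
t 29.025 pos [ 574.  -105.   240.3] psi 82.07 tilt 0.09 F [-0.26  0.81 -0.14] q6 -0.06 w 0.3
tool delta mm [90.   0.6  4.3]
```

View pics/w12.png

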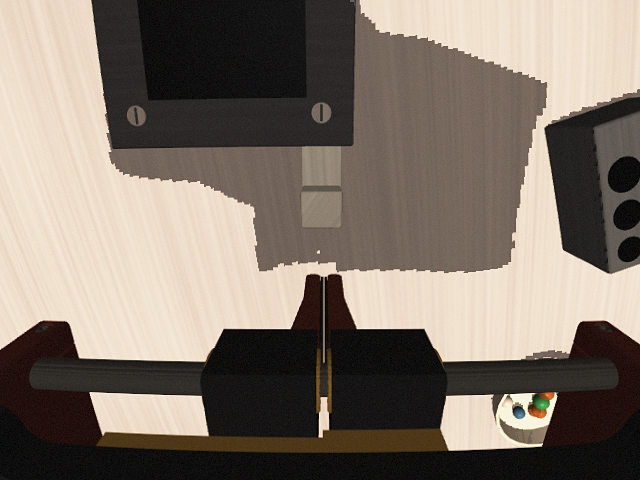

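The shim stayed put and flat. Now over to corner B.

```bash
python3 -m handwheel '[{"gripper":1,"tx":0.045,"ty":0,"tz":0,"rx":0,"ry":0,"rz":0},{"gripper":1,"tx":0.045,"ty":0,"tz":0,"rx":0,"ry":0,"rz":0},{"gripper":1,"tx":0,"ty":0,"tz":0.02,"rx":0,"ry":0,"rz":0},{"gripper":1,"tx":0,"ty":0,"tz":0.01,"rx":0,"ry":0,"rz":0},{"gripper":1,"tx":0,"ty":0,"tz":0,"rx":0,"ry":0,"rz":0}]'
python3 -m handwheel '[{"gripper":1,"tx":0,"ty":0,"tz":0.001,"rx":0,"ry":0,"rz":0},{"gripper":1,"tx":0,"ty":0,"tz":0,"rx":0,"ry":0,"rz":0}]'
```

```text
t: 29.65
ee_pos: [585.3, -16.8, 208.0]
orientation: [-2.369, -2.06, 0.004]
ft_force: [0.3, 0.3, -0.0]
width: 0.2
t: 29.9
ee_pos: [586.3, -16.5, 209.1]
orientation: [2.37, 2.061, 0.001]
ft_force: [-0.2, -0.1, 0.1]
width: 0.4
```

```bash
python3 -m handwheel '[{"gripper":1,"tx":0,"ty":0,"tz":0.0015,"rx":0,"ry":0,"rz":0},{"gripper":1,"tx":0,"ty":0,"tz":0,"rx":0,"ry":0,"rz":0}]'
python3 -m handwheel '[{"gripper":1,"tx":0,"ty":0,"tz":0.0007,"rx":0,"ry":0,"rz":0},{"gripper":1,"tx":0,"ty":0,"tz":0,"rx":0,"ry":0,"rz":0}]'
python3 -m handwheel '[{"gripper":1,"tx":0,"ty":0,"tz":0.0005,"rx":0,"ry":0,"rz":0},{"gripper":1,"tx":0,"ty":0,"tz":0,"rx":0,"ry":0,"rz":0}]'
```

```text
t: 30.15
ee_pos: [586.2, -15.9, 207.4]
orientation: [2.369, 2.063, 0.0]
ft_force: [-0.2, 0.0, -0.9]
width: 0.7
t: 30.4
ee_pos: [586.1, -15.7, 206.6]
orientation: [-2.369, -2.063, 0.0]
ft_force: [-0.8, -0.4, 0.5]
width: 0.2
t: 30.65
ee_pos: [586.2, -15.8, 206.2]
orientation: [2.369, 2.063, 0.0]
ft_force: [-0.6, -0.2, 1.3]
width: 0.4
```

```bash
python3 -m handwheel '[{"gripper":1,"tx":0,"ty":0,"tz":0.0005,"rx":0,"ry":0,"rz":0},{"gripper":1,"tx":0,"ty":0,"tz":0,"rx":0,"ry":0,"rz":0}]'
python3 -m handwheel '[{"gripper":1,"tx":0,"ty":0,"tz":0.0003,"rx":0,"ry":0,"rz":0},{"gripper":1,"tx":0,"ty":0,"tz":0,"rx":0,"ry":0,"rz":0},{"gripper":1,"tx":0,"ty":0,"tz":0,"rx":0,"ry":0,"rz":0}]'
```

```text
t: 30.9
ee_pos: [586.2, -15.8, 205.9]
orientation: [2.369, 2.063, 0.0]
ft_force: [-0.9, 0.7, 4.8]
width: 0.5
t: 31.28
ee_pos: [586.2, -15.8, 205.8]
orientation: [2.369, 2.063, 0.0]
ft_force: [-1.9, 0.1, 7.3]
width: 0.8
```

B is firm now: 7.3 N with only about 0.4 mm of give (it was 4.3 mm). I'll lift clear and check.

```bash
python3 -m handwheel '[{"gripper":1,"tx":0,"ty":0,"tz":0,"rx":0,"ry":0,"rz":0},{"gripper":1,"tx":0,"ty":0,"tz":-0.004,"rx":0,"ry":0,"rz":0},{"gripper":1,"tx":0,"ty":0,"tz":-0.03,"rx":0,"ry":0,"rz":0},{"gripper":1,"tx":0,"ty":0,"tz":-0.05,"rx":0,"ry":0,"rz":0},{"gripper":1,"tx":-0.05,"ty":0,"tz":-0.02,"rx":0,"ry":0,"rz":0},{"gripper":1,"tx":-0.05,"ty":0,"tz":0,"rx":0,"ry":0,"rz":0},{"gripper":1,"tx":-0.05,"ty":0,"tz":0,"rx":0,"ry":0,"rz":0},{"gripper":1,"tx":0,"ty":0,"tz":0,"rx":0,"ry":0,"rz":0}]'
python3 -m handwheel '[{"gripper":1,"tx":0,"ty":0,"tz":0,"rx":0,"ry":0,"rz":0},{"gripper":1,"tx":0,"ty":0,"tz":0,"rx":0,"ry":0,"rz":0}]'
python3 - <<'E'
from h import *
p=shot('wrist');save(p,'w13.png')
C=cloud(p); st()
for z0,lab in ((24,'plate'),(0,'bench')):
    m=(abs(C[:,:,2]-z0)<5)&(p['range_z']>0)&(C[:,:,0]>470)&(C[:,:,0]<(600 if z0 else 700))&((C[:,:,1]>-25) if z0 else (C[:,:,1]<-50))
    P=C[m];A=np.c_[P[:,:2]-P[:,:2].mean(0),np.ones(len(P))];s=np.linalg.lstsq(A,P[:,2],rcond=None)[0];print(lab,len(P),s)
m=(abs(C[:,:,2]-30)<3)&(p['range_z']>0)&(np.hypot(C[:,:,0]-579,C[:,:,1]+68)<22)
P=C[m];print(cv2.minAreaRect(P[:,:2].astype(np.float32)),P[:,2].mean())
E
```

```text
t: 32.28
ee_pos: [565.0, -167.2, 309.4]
orientation: [2.373, 2.058, -0.0]
ft_force: [0.4, 1.1, -0.6]
width: 0.2
t: 32.52
ee_pos: [565.7, -163.2, 309.1]
orientation: [-2.368, -2.064, 0.0]
ft_force: [-0.4, 0.3, 0.1]
width: 0.5
t 32.575 pos [ 565.7 -163.2  309.1] psi 82.18 tilt 0.02 F [-0.17  0.09  0.5 ] q6 -0.16 w 0.8
plate 10290 [1.32227735e-03 1.20301506e-02 2.39547233e+01]
bench 62438 [-1.04985484e-05  3.48130268e-04  2.14919287e-01]
((579.32958984375, -67.99812316894531), (21.532363891601562, 23.4748477935791), 82.1616439819336) 30.133865616601298
```

View pics/w13.png

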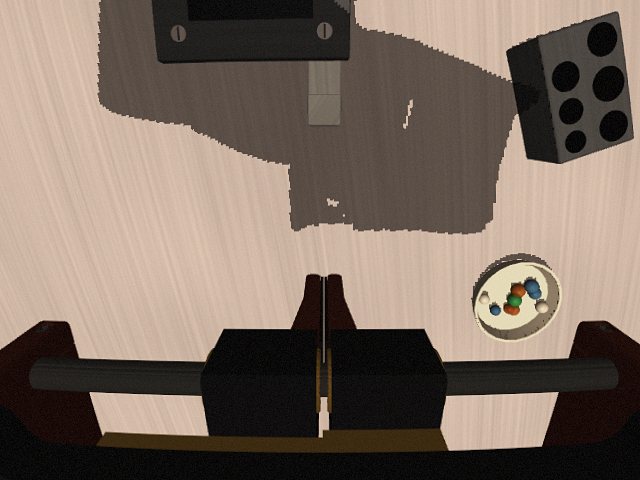

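The plate slope fit is contaminated by the front face in a thin strip. I'll move for a view of the whole plate and fit its interior only.

```bash
python3 -m handwheel '[{"gripper":1,"tx":0.04,"ty":-0.02,"tz":-0.01,"rx":0,"ry":0,"rz":0},{"gripper":1,"tx":0.04,"ty":-0.02,"tz":-0.01,"rx":0,"ry":0,"rz":0},{"gripper":1,"tx":0,"ty":0,"tz":0,"rx":0,"ry":0,"rz":0},{"gripper":1,"tx":0,"ty":0,"tz":0,"rx":0,"ry":0,"rz":0},{"gripper":1,"tx":0,"ty":0,"tz":0,"rx":0,"ry":0,"rz":0}]'
python3 - <<'E'
from h import *
p=shot('wrist');save(p,'w14.png'); st()
C=cloud(p)
c0=np.array([541.5,44]);a=np.radians(-8.2);X=np.array([np.cos(a),np.sin(a)]);Y=np.array([-X[1],X[0]])
d=C[:,:,:2]-c0; u=d@X; v=d@Y
m=(abs(u)<64)&(abs(v)<64)&(abs(C[:,:,2]-24)<6)&(p['range_z']>0)
P=C[m];A=np.c_[u[m],v[m],np.ones(len(P))];s=np.linalg.lstsq(A,P[:,2],rcond=None)[0];r=P[:,2]-A@s;print('plate',len(P),s,r.std(),'v range',v[m].min(),v[m].max())
m=(abs(C[:,:,2])<5)&(p['range_z']>0)
P=C[m];A=np.c_[P[:,:2]-c0,np.ones(len(P))];s=np.linalg.lstsq(A,P[:,2],rcond=None)[0];print('bench',len(P),s)
E
```

```text
t: 33.2
ee_pos: [537.3, -80.1, 329.1]
orientation: [2.37, 2.062, -0.0]
ft_force: [-0.6, 0.3, -0.4]
width: 0.3
t 33.25 pos [537.2 -80.3 329. ] psi 82.05 tilt 0.01 F [ 0.21  0.73 -0.81] q6 -0.03 w 0.5
plate 25813 [-9.15083856e-04  1.44803328e-03  2.40729276e+01] 0.7669628121109746 v range -63.99968436908939 53.273868389291096
bench 173282 [-1.67249120e-05 -2.22018242e-05  2.27021650e-01]
```

View pics/w14.png

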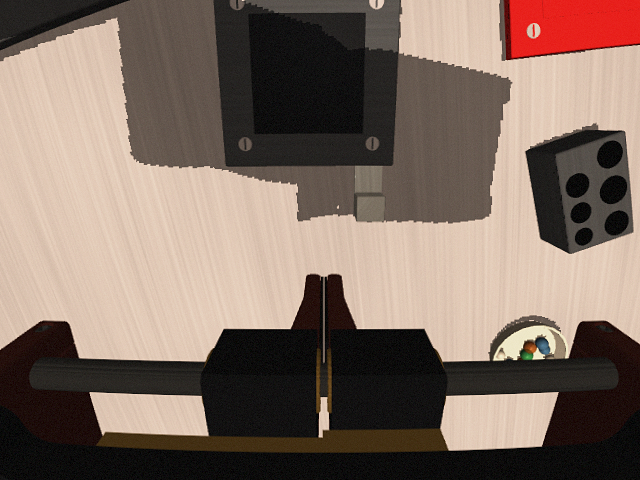

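Plate is level to about 0.002 rad, the shim is in place and nothing is touched. Handing in.

```bash
python3 -c "
from workcell import ctrl
print(ctrl.close_job())"
```

```text
the job is handed in; nothing more can be done
None
```

I found the short foot, seated the shim under it and handed the job in at about 33 s. No verdict is reported.

- **Finding the corner:** Two corners were firm at about 5 N. The third, the one at about (586, -16) mm, sank about 4.3 mm under about 1 N, so I held it down at 5 to 7 N. I did not press the fourth corner.
- **Seating the shim:** I gripped it by the heel, laid it flat with its tip about 9 mm under the plate edge and let go. I then pushed the heel from behind to about 2.8 N, roughly 2.5 mm past first contact. That is just under the 3 to 4 N you gave for snug, but I stopped because the force had levelled off.
- **Proof press:** The corner took 7.3 N with about 0.4 mm of give.
- **Last checks:**
  - The plate fits as level to about 0.002 rad and moved about 1 mm at most.
  - The shim's heel did not shift after the press.
  - The arm touches nothing, and I saw no bystander disturbed.

Two things disagreed or went unmeasured. One earlier slope reading gave 0.012 rad, which I put down to the plate's front face showing in a thin strip; the full view replaced it. I could not measure the load on the shim directly; I infer it from the push force and the firm corner.

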